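Start and screw home a canister lid without crossing its threads

ROBOT

A 6-joint arm with a two-finger parallel gripper is mounted at the origin on a cart in front of the work surface, level with it; the furniture and walls round the work are solid. World frame = base frame: x ahead of the robot, y to its left, z up, the work surface at z = 0. Lengths are in m, angles in rad, forces in N, time in s.
With the tool pointing down it reaches from about 0.325 to 0.775 m from the base axis. Payload 5.5 kg.
Tool frame: the origin (TCP) lies between the finger pads; the fingertips stand 8 mm ahead of it and the grasp point (between the pads) lies 11 mm behind it (tcp_to_tips is the distance from the TCP to the fingertips, in m); z points along the fingers, y is the direction in which the jaws open and shut (so a half turn about z gives the same grasp; the last joint's range is limited). The gripper opens to 88 mm and grips with 3 to 60 N. Pads are 20 mm wide; open, the fingers measure 115 mm over their backs; the gripper's body (75 mm by 178 mm) begins 61 mm behind the grasp point.
Start: joints at [1.142, 0.091, 1.231, -0, 1.82, -0.057], TCP at [0.218, 0.559, 0.231] pointing down, gripper open.
Joint ranges: [-2.87, 2.87], [-0.86, 2.18], [0.17, 2.46], [-1.51, 4.65], [0.06, 2.69], [-2.65, 2.65]. Speed limits (rad/s): [2.57, 2.57, 3.01, 3.14, 3.14, 3.14].

INTERFACE

Orientations are given as a unit quaternion [w, x, y, z].
In Python, from bench import * gives the robot as it stands. Calls block until the motion is done:
- move_to(position, orientation): joint-space move of the TCP to a pose.
- move_l(position, speed=0.15, orientation=None): straight line of the TCP; orientation=None keeps the orientation; speed is the mean speed in m/s.
- movej(angles): joint-space move.
- gripper_open() and close(): open the fingers fully, or close them until they stop; the grip force is fixed at half the most.
- hold(seconds).
- inverse_kinematics(position, orientation): joint angles nearest the present ones, or None.
- state(): the state.
- get_image(name): name is "scene" or "top" or "wrist"; returns a dict with "frame" (480x640x3 uint8, blue, green, red), "depth" (480x640 float32, m along the optical axis (not along the pixel's ray), 0 where there is no reading), "camera_matrix" (3x3 intrinsics, pixels), "view" (4x4, takes a point from world to camera coordinates). Camera axes: x right, y up, looking along -z (the intrinsics and any distortion apply to the point x, -y, -z); pixel columns grow to the right and rows downward; lengths in m; the calibration is good to about 2 mm. A picture is of the moment at which its call begins.
A pose or a line that the arm cannot do raises IKError and nothing moves.
- job_done(): hands the job in, once; it reports no verdict.
The state is a dict: "time": time; "joint_pos": joint angles; "dq": joint speeds; "joint_torque": joint torques, N m; "ee_pos": TCP position; "ee_rot": TCP orientation; "ft_force": force on the tool from outside, world axes, zero at the start; "moment": the same for the moment, N m; "finger_gap": finger opening in m.
Only numpy, scipy, OpenCV 4.12 (cv2) and the standard library are available. Lean on these libraries where they do the work, as an engineer would, in place of code of your own. Each camera call takes 0.05 s, during which the arm holds its last target.

TASK

Close the steel sample canister: carry its lid upright to the mouth, set it on and screw it fully home by turning clockwise, then let go. Turn gently: if the lid binds early, before it has gone down, do not force it - stop, turn it back anticlockwise until you feel it drop into the thread starts, then screw it home. Do not disturb the things standing around.

Things in the scene. Friction and masses are not known exactly. Their poses are not given: they have to be found in the camera images.
- lid: loose aluminium screw lid, about 0.2 kg, standing upright on the bench. Origin: centre of its underside, z up along its axis. From below: plug 51 mm in diameter from z = 0 to 25 mm (the lowest 5.5 mm taper in to 37 mm), flange 77 mm in diameter from z = 25 to 30 mm, then a bar grip up to z = 60.5 mm
- lid_grip (a point): middle of the lid's bar grip, on the axis, 46 mm above the lid's underside, axes as the lid's. The bar is 50 mm long along x, 14 mm thick along y and 30.5 mm high (30 to 60.5 mm above the underside). Pinch it across its 14 mm
- lid_pins (a point): on the lid's axis at the height of its pins, 9 mm above its underside. Four round pins, 5 mm thick, stick out sideways from the plug along the lid's +x, +y, -x and -y and end 33 mm from the axis
- canister: round steel canister, upright, open at the top, bolted to the bench so that it cannot move or turn. 80 mm in diameter, foot 108 mm in diameter and 8 mm high, rim 85 mm above the bench. Origin: centre of its underside on the bench. Its orientation does not tell where the threads begin
- mouth (a point): centre of the canister's mouth at rim height, 85 mm above the bench; mouth 72 mm wide. More than about 40 N of contact force between lid and canister does harm (turning with 1 N m puts about 30 N on the pins). Where the lid binds or stops, resistance builds up at about 0.12 N m per degree turned on
- threads (a point): on the canister's axis, 5 mm under the rim, at the flat tops of four equal threads; bore between them 56 mm. Pins on the tops: lid origin 73.5 mm above the bench. Clockwise (from above) from there the pins meet the threads' blunt ends (raised 4 mm; pins can also land on those, lid 4 mm higher) within 55 degrees and the lid binds without sinking: crossed
- entry (a point): on the canister's axis, at the floor under the four gaps (28 degrees each, 90 apart, angle unknown and different each time) between the threads. Turned anticlockwise on the tops under 2 to 8 N downward, the pins reach the gaps within 65 degrees and the lid drops 9 mm, origin 64.3 mm above the bench; anticlockwise it then stops within 20 degrees
- home (a point): where the lid's origin lies when fully home, 60.3 mm above the bench, flange almost on the rim. From the gaps, clockwise turning takes the pins under the threads: the lid sinks 4 mm within about 70 degrees and meets a firm stop within 80 degrees
- methanol: bystander: pale grey bottle with a pale cap, 50 mm in diameter, 132 mm high, standing; origin at the centre of its underside
- cell_jar: bystander: small white jar, 27 mm in diameter, 51 mm high, standing; origin at the centre of its underside
- tally_counter: bystander: hand tally counter, 28 x 48 x 50 mm; origin at the centre of its underside

How it is judged:
By the outcome, as a careful person would: the job done as asked, in the order asked, and still so for the second after the job is handed in, with the robot touching nothing.
It also fails if it takes over 72 s, if anything falls off the work surface, if the arm or the gripper's body presses on something with over 40 N, if the wrist force passes 120 N, or if a joint passes its speed limit or range.

## Working session

There is one attempt and no reset: what is moved stays moved. The work goes in short steps, each a Python script; the robot and the scene stay as the last script left them, time stands still between calls to the robot, and variables do not carry over. Pictures are saved under pics/ and viewed, and the job is handed in when it is done.

```bash
ls; mkdir -p pics
python3 - <<'E'
from bench import *
import cv2,numpy as np
s=state();print(s)
for n in("scene","top","wrist"):
    im=get_image(n);cv2.imwrite(f"pics/{n}0.png",im["frame"]);np.savez(f"pics/{n}0.npz",**im)
    print(n,im["camera_matrix"],im["view"],[k for k in im])
E
```

```text
pics
{'time': 0.0, 'joint_pos': array([ 1.14232673e+00,  9.18564572e-02,  1.23186280e+00, -2.66255549e-05,
        1.81980754e+00, -5.66873253e-02]), 'dq': array([-0.00048015,  0.00113006, -0.00158112,  0.00122272, -0.00169133,
        0.00033092]), 'joint_torque': array([-2.06085264e-03, -4.46466672e+01, -4.06431162e+01,  6.95796590e-02,
        2.97599088e-02, -1.25225824e-04]), 'ee_pos': array([0.21785198, 0.5587522 , 0.22952135]), 'ee_rot': array([-2.19769921e-04,  1.84825518e-01,  9.82770875e-01, -9.41860004e-04]), 'ft_force': array([0.86652222, 0.42644704, 0.28073473]), 'moment': array([ 0.00258333,  0.03023488, -0.04838198]), 'finger_gap': 0.0878840282132358}
scene [[546.47475179   0.         315.03488539]
 [  0.         546.47475179 240.87992934]
 [  0.           0.           1.        ]] [[ 0.44159285 -0.89687885  0.02457806 -0.31762292]
 [ 0.44165746  0.24113894  0.86417053 -0.32275351]
 [-0.780983   -0.37075644  0.50259847 -0.68789056]
 [ 0.          0.          0.          1.        ]] ['frame', 'depth', 'camera_matrix', 'view']
top [[504.81944084   0.         322.87315287]
 [  0.         504.81944084 239.99655108]
 [  0.           0.           1.        ]] [[-0.02909936 -0.99928888 -0.02397851 -0.04347155]
 [ 0.99392281 -0.03147424  0.10548373 -0.59251898]
 [-0.10616342 -0.02076327  0.99413189 -0.92412868]
 [ 0.          0.          0.          1.        ]] ['frame', 'depth', 'camera_matrix', 'view']
wrist [[368.87785609   0.         311.93626584]
 [  0.         368.87785609 243.47221432]
 [  0.           0.           1.        ]] [[ 0.36229401  0.93206214 -0.00179352 -0.59986506]
 [-0.89966957  0.34919878 -0.26202075  0.033126  ]
 [-0.24359333  0.09654212  0.96506057 -0.39038266]
 [ 0.          0.          0.          1.        ]] ['frame', 'depth', 'camera_matrix', 'view']
```

View pics/scene0.png

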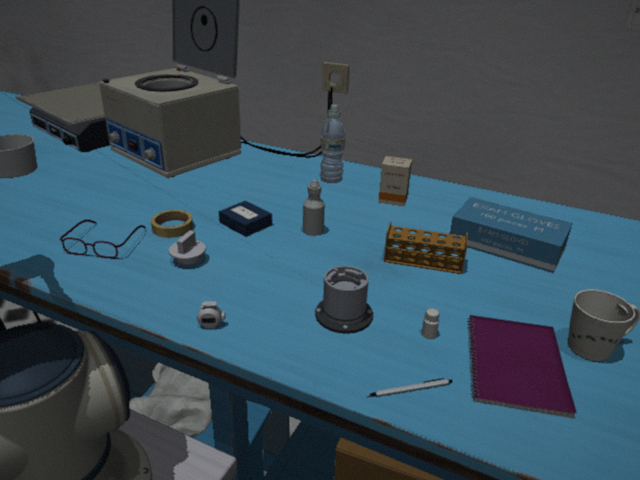

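View pics/top0.png

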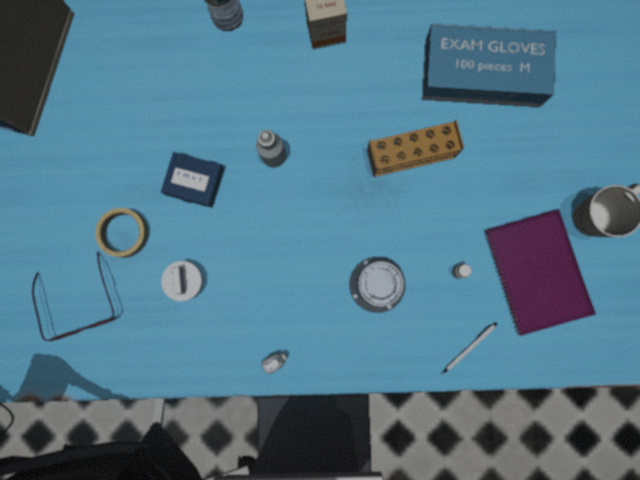

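View pics/wrist0.png

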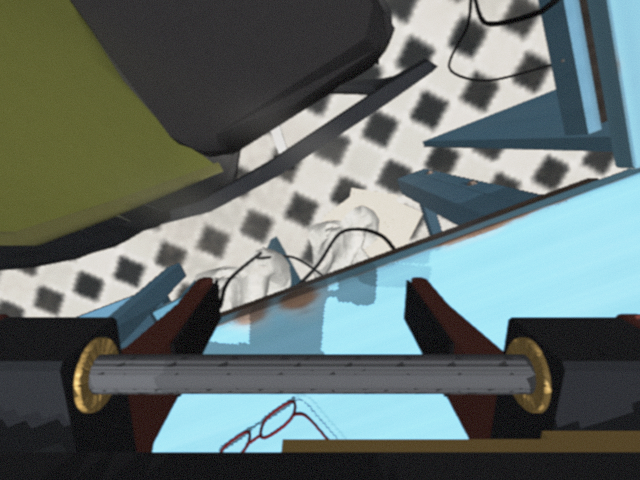

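The lid is at about (182,281) and the canister at about (380,285) in the top view. The bar runs nearly vertical in the image. The tally counter is at (274,361), the methanol bottle at (270,147) and the jar at (462,270). Next I'll zoom in and measure.

```bash
cat > h.py <<'E'
import numpy as np,cv2
def load(n):return dict(np.load(f"pics/{n}.npz"))
def ray(im,u,v):
    K=im["camera_matrix"];V=im["view"];R=V[:3,:3];t=V[:3,3]
    d=np.array([(u-K[0,2])/K[0,0],-(v-K[1,2])/K[1,1],-1.])
    return -R.T@t,R.T@d
def onz(im,u,v,z):
    o,d=ray(im,u,v);return o+d*(z-o[2])/d[2]
def proj(im,p):
    c=im["view"][:3,:3]@np.asarray(p)+im["view"][:3,3];K=im["camera_matrix"]
    return K[0,0]*c[0]/-c[2]+K[0,2],K[1,1]*c[1]/c[2]+K[1,2]
def cloud(im):
    K=im["camera_matrix"];V=im["view"];D=im["depth"]
    v,u=np.mgrid[:480,:640]
    c=np.stack([(u-K[0,2])/K[0,0]*D,-(v-K[1,2])/K[1,1]*D,-D],-1)
    return (c-V[:3,3])@V[:3,:3]
E
python3 - <<'E'
from h import *
im=load("top0");P=cloud(im)
print("depth ok",(im["depth"]>0).mean())
f=im["frame"]
a=cv2.resize(f[240:320,140:225],None,fx=4.5,fy=4.5,interpolation=cv2.INTER_CUBIC)
b=cv2.resize(f[240:320,340:425],None,fx=4.5,fy=4.5,interpolation=cv2.INTER_CUBIC)
cv2.imwrite("pics/crop1.png",np.hstack([a,b]))
for nm,u0,u1,v0,v1 in(("lid",150,215,250,315),("can",345,415,250,320),("meth",250,295,120,170),("jar",450,475,258,282),("tally",255,292,345,378)):
    Q=P[v0:v1,u0:u1].reshape(-1,3);ok=(im["depth"][v0:v1,u0:u1]>0).ravel()
    Q=Q[ok];
    print(nm,len(Q),np.percentile(Q[:,2],[1,25,50,75,99]).round(4))
    for lo,hi in((.008,.02),(.02,.04),(.05,.07),(.075,.095),(.1,.15)):
        m=(Q[:,2]>lo)&(Q[:,2]<hi)
        if m.sum()>10:
            print(lo,hi,m.sum(),((Q[m].max(0)+Q[m].min(0))/2).round(4),np.median(Q[m],0).round(4),np.ptp(Q[m],0).round(4))
E
```

```text
depth ok 0.99599609375
lid 4205 [-0.0041 -0.0008  0.0008  0.0285  0.0614]
0.02 0.04 1006 [0.5237 0.2096 0.0315] [0.5228 0.2023 0.0298] [0.0757 0.0764 0.0164]
0.05 0.07 242 [0.5237 0.2096 0.0573] [0.5229 0.2084 0.0599] [0.0496 0.0186 0.0141]
can 4879 [-0.0042 -0.0007  0.0046  0.0559  0.0858]
0.008 0.02 325 [ 0.5066 -0.1612  0.014 ] [ 0.4993 -0.1376  0.0093] [0.1051 0.1056 0.012 ]
0.02 0.04 23 [ 0.4992 -0.1394  0.0302] [ 0.495  -0.1246  0.0246] [0.0665 0.0361 0.0195]
0.05 0.07 846 [ 0.5029 -0.1569  0.0601] [ 0.5063 -0.1629  0.0559] [0.0682 0.0704 0.0196]
0.075 0.095 688 [ 0.5059 -0.1611  0.0825] [ 0.5065 -0.1629  0.0817] [0.078  0.078  0.0143]
meth 2245 [-0.0042 -0.0008  0.0012  0.0723  0.1295]
0.008 0.02 40 [0.7576 0.0309 0.0143] [0.7478 0.0236 0.0141] [0.0295 0.0454 0.0114]
0.02 0.04 75 [0.7581 0.0306 0.0301] [0.7462 0.0238 0.0304] [0.0306 0.0444 0.0195]
0.05 0.07 84 [0.7616 0.0317 0.0602] [0.7471 0.024  0.0609] [0.0375 0.0475 0.0192]
0.075 0.095 230 [0.7661 0.0328 0.0844] [0.7572 0.0271 0.0801] [0.0395 0.0462 0.0189]
0.1 0.15 263 [0.7676 0.0318 0.1166] [0.7637 0.0311 0.1172] [0.0302 0.0292 0.0325]
jar 597 [-0.0041 -0.0011  0.0009  0.0365  0.0531]
0.008 0.02 22 [ 0.5262 -0.3096  0.0137] [ 0.5248 -0.3064  0.0135] [0.0245 0.0084 0.0111]
0.02 0.04 55 [ 0.5263 -0.3137  0.0306] [ 0.5233 -0.3087  0.0327] [0.0261 0.0169 0.018 ]
0.05 0.07 81 [ 0.5255 -0.3179  0.0524] [ 0.5257 -0.3179  0.0513] [0.022  0.0219 0.0047]
tally 1216 [-0.0041 -0.0011  0.0004  0.0266  0.0505]
0.02 0.04 217 [0.3666 0.0372 0.0303] [0.3713 0.0309 0.0328] [0.0358 0.0461 0.0193]
0.05 0.07 21 [0.3671 0.0376 0.0513] [0.3679 0.0404 0.0506] [0.0191 0.0203 0.0025]
```

View pics/crop1.png

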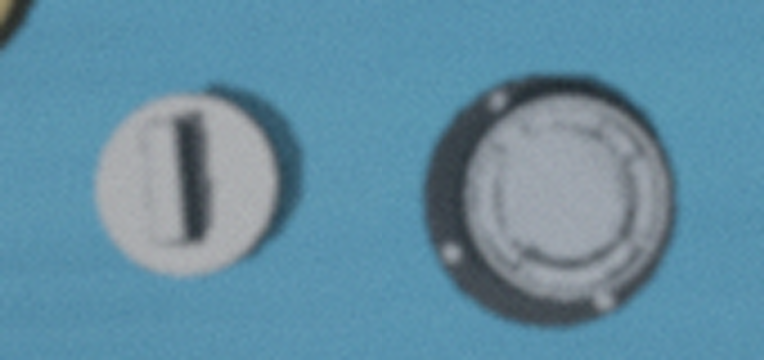

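Run:
```python
from h import *
im=load("top0");P=cloud(im)
Z=P[...,2]
def edgecircle(mask,z,nm):
    cs,_=cv2.findContours(mask.astype(np.uint8),cv2.RETR_EXTERNAL,cv2.CHAIN_APPROX_NONE)
    c=max(cs,key=cv2.contourArea)[:,0]
    Q=np.array([onz(im,u,v,z)[:2] for u,v in c])
    (x,y),r=cv2.minEnclosingCircle(Q.astype(np.float32))
    A=np.c_[2*Q,np.ones(len(Q))];s=np.linalg.lstsq(A,(Q**2).sum(1),rcond=None)[0]
    print(nm,"enc",x,y,r,"ls",s[:2],np.sqrt(s[2]+s[:2]@s[:2]))
m=np.zeros((480,640),bool);m[250:315,150:215]=1
edgecircle(m&(Z>.02),.03,"lid")
Q=P[m&(Z>.054)];q=Q[:,:2];
r=cv2.minAreaRect((q*1000).astype(np.float32));print("bar",r,len(q))
C=np.cov((q-q.mean(0)).T);w,V=np.linalg.eigh(C);print(q.mean(0),np.degrees(np.arctan2(V[1,1],V[0,1])),np.sqrt(w*12),"z",np.median(Q[:,2]))
m[:]=0;m[250:320,345:415]=1
edgecircle(m&(Z>.078),.085,"can")
# scene cross-check
sc=load("scene0");Ps=cloud(sc)
for nm,c in(("lid",(.5233,.2095)),("can",(.506,-.1612))):
    d=np.hypot(Ps[...,0]-c[0],Ps[...,1]-c[1]);mm=(d<.045)&(Ps[...,2]>(.05 if nm=="lid" else .082))&(Ps[...,2]<.1)
    Q=Ps[mm];print(nm,len(Q),((Q.max(0)+Q.min(0))/2).round(4),np.ptp(Q,axis=0).round(4),Q.mean(0))
# thread depth by angle
c=np.array([.506,-.1612]);dx=P[...,0]-c[0];dy=P[...,1]-c[1]
rr=np.hypot(dx,dy);th=np.degrees(np.arctan2(dy,dx))%360
for a in range(0,360,10):
    k=(rr>.029)&(rr<.034)&(th>=a)&(th<a+10);print(a,k.sum(),(Z[k]*1000).round(0).astype(int).tolist())
```

```text
lid enc 0.5244476199150085 0.20859581232070923 0.03972535580396652 ls [0.52351002 0.20934041] 0.03767774350700112
bar ((519.1961059570312, 68.74494171142578), (301.8175964355469, 49.49885559082031), 88.1334457397461) 249
[0.52057191 0.18553434] 83.05407716265498 [0.04719525 0.27606758] z 0.06013813647424919
can enc 0.5052065849304199 -0.16104064881801605 0.040627628564834595 ls [ 0.50598847 -0.16124047] 0.03897951284741444
lid 164 [0.5228 0.2043 0.0574] [0.0536 0.0181 0.0144] [0.51976467 0.20285731 0.05894855]
can 391 [ 0.5061 -0.1656  0.0854] [0.0833 0.0795 0.0067] [ 0.50431813 -0.16525935  0.08499704]
0 9 [79, 78, 81, 79, 79, 81, 80, 80, 78]
10 10 [82, 79, 79, 80, 78, 79, 81, 79, 78, 78]
20 10 [78, 78, 68, 82, 79, 81, 71, 71, 79, 70]
30 8 [68, 67, 67, 69, 71, 71, 69, 70]
40 8 [71, 68, 69, 73, 69, 71, 69, 70]
50 7 [70, 84, 84, 71, 83, 82, 86]
60 10 [84, 81, 81, 80, 78, 76, 79, 77, 78, 79]
70 9 [80, 81, 78, 79, 80, 78, 79, 80, 77]
80 9 [80, 78, 79, 81, 78, 77, 81, 77, 79]
90 9 [79, 79, 82, 78, 79, 77, 81, 80, 78]
100 10 [77, 83, 80, 80, 81, 79, 78, 80, 80, 79]
110 7 [81, 80, 82, 80, 
[... 338 characters left out ...]
78, 77, 79]
200 7 [79, 79, 82, 82, 77, 81, 79]
210 9 [67, 71, 69, 68, 72, 72, 69, 72, 71]
220 9 [72, 70, 69, 68, 69, 71, 69, 72, 68]
230 9 [87, 82, 84, 84, 73, 73, 83, 84, 70]
240 10 [78, 82, 81, 66, 77, 80, 80, 80, 79, 81]
250 9 [76, 80, 83, 78, 78, 79, 84, 78, 77]
260 6 [77, 78, 81, 78, 78, 81]
270 10 [80, 83, 81, 77, 80, 82, 82, 79, 80, 81]
280 11 [80, 81, 83, 56, 79, 78, 79, 68, 81, 78, 80]
290 10 [69, 70, 78, 77, 79, 79, 54, 76, 79, 79]
300 9 [69, 68, 71, 69, 68, 71, 69, 72, 71]
310 9 [70, 71, 70, 68, 56, 71, 69, 57, 69]
320 9 [86, 85, 84, 83, 83, 82, 85, 69, 68]
330 9 [82, 79, 81, 77, 79, 80, 82, 82, 81]
340 7 [75, 80, 80, 80, 78, 78, 77]
350 10 [77, 80, 79, 77, 80, 79, 80, 78, 77, 79]
```

```bash
cat >> h.py <<'E'
def quat(phi): # tool down, tool y at world angle phi (deg)
    a=np.radians((phi+90)/2);return np.array([0,np.cos(a),np.sin(a),0])
def fit(im,cx,cy,zlo,zhi,R,ztrue):
    """circle: LS of outer contour of depth mask cast on plane ztrue"""
    P=cloud(im);ok=(im["depth"]>0)&(np.hypot(P[...,0]-cx,P[...,1]-cy)<R)&(P[...,2]>zlo)&(P[...,2]<zhi)
    cs,_=cv2.findContours(ok.astype(np.uint8),cv2.RETR_EXTERNAL,cv2.CHAIN_APPROX_NONE)
    c=max(cs,key=cv2.contourArea)[:,0];Q=np.array([onz(im,u,v,ztrue)[:2] for u,v in c])
    A=np.c_[2*Q,np.ones(len(Q))];s=np.linalg.lstsq(A,(Q**2).sum(1),rcond=None)[0]
    return s[:2],np.sqrt(s[2]+s[:2]@s[:2])
def bar(im,cx,cy,zlo,zhi,R=.035):
    P=cloud(im);ok=(im["depth"]>0)&(np.hypot(P[...,0]-cx,P[...,1]-cy)<R)&(P[...,2]>zlo)&(P[...,2]<zhi)
    Q=P[ok];q=Q[:,:2];w,V=np.linalg.eigh(np.cov((q-q.mean(0)).T))
    a=np.degrees(np.arctan2(V[1,1],V[0,1]));a=(a+90)%180-90
    return q.mean(0),a,np.sqrt(w*12),np.median(Q[:,2]),cv2.minAreaRect((q*1000).astype(np.float32))
E
python3 - <<'E'
from h import *
from bench import *
im=load("top0");sc=load("scene0")
for i in(im,sc): print(bar(i,.5235,.2085,.056,.066))
for i in(im,sc): print("can",fit(i,.506,-.163,.0815,.09,.045,.085))
# gap centre by phase
P=cloud(im);c=np.array([.506,-.1612]);dx=P[...,0]-c[0];dy=P[...,1]-c[1]
k=(np.hypot(dx,dy)>.0295)&(np.hypot(dx,dy)<.0335)&(P[...,2]<.0745)&(P[...,2]>.06);th=np.arctan2(dy,dx)[k]
print("gap",np.degrees(np.angle(np.exp(4j*th).mean()))/4, k.sum(), np.percentile(np.degrees(th)%90,[5,50,95]))
for phi,p in((88,(.5235,.2093,.15)),(38,(.506,-.161,.2)),(-42,(.506,-.161,.1))):
    print(phi,inverse_kinematics(p,quat(phi)))
E
```

```text
(array([0.52322289, 0.20907652]), np.float64(4.7420087682042436), array([0.01475219, 0.05036876]), np.float64(0.060030095971601034), ((523.376953125, 209.56671142578125), (49.82238006591797, 15.11775016784668), 5.157827854156494))
(array([0.52031836, 0.20372243]), np.float64(3.8296203658075285), array([0.01490583, 0.05304805]), np.float64(0.06143940925211822), ((522.7091674804688, 205.54635620117188), (53.11884307861328, 14.838253021240234), 5.238593578338623))
can (array([ 0.50613406, -0.16130439]), np.float64(0.038852117693021215))
can (array([ 0.50489508, -0.16565802]), np.float64(0.04089113391517792))
gap 40.646990613202306 72 [29.11051571 40.04053235 51.48753617]
88 [ 3.19998896e-01 -7.44776426e-03  1.47432999e+00 -4.44089210e-16
  1.67471043e+00 -1.21589085e+00]
38 [-3.72127201e-01 -9.88717555e-02  1.47429993e+00 -4.44089210e-16
  1.76616447e+00 -1.03535232e+00]
-42 [-3.72127201e-01 -8.11005914e-02  1.63461011e+00 -4.44089210e-16
  1.58808314e+00  3.60911085e-01]
```

Top-view measurements check out against the given sizes:

| Item | Measured |
|---|---|
| Lid | (0.5235, 0.2093) |
| Bar | about 4.7°, top at 60 mm, 50×15 mm |
| Canister | (0.506, -0.161) |
| Thread gaps | about 40° mod 90 |

The scene camera is offset by about 4 mm in y for both objects, so the distance between them agrees. I'll grasp the lid now, then use the known gripper position to measure the top camera's bias.

Run:
```python
from h import *
from bench import *
q=quat(94.7)
move_to((.5233,.2085,.13),q)
s=state();print(s["time"],s["ee_pos"],s["ft_force"])
im=get_image("wrist");cv2.imwrite("pics/w1.png",im["frame"]);np.savez("pics/w1.npz",**im)
move_l((.5233,.2085,.0425),.1)
s=state();print(s["time"],s["ee_pos"],s["ft_force"])
close();hold(.2)
s=state();print(s["time"],s["ee_pos"],s["ft_force"],s["moment"],s["finger_gap"])
im=get_image("top");np.savez("pics/top1.npz",**im)
im=get_image("scene");cv2.imwrite("pics/s1.png",im["frame"]);np.savez("pics/s1.npz",**im)
```

```text
1.8833 [0.52317239 0.20925522 0.13030091] [ 0.04862737  1.04790045 -0.25003175]
2.9583 [0.5238396  0.20866769 0.04342111] [-0.76788911  0.54605109  0.15101973]
4.2833 [0.52326356 0.20853705 0.04245499] [-1.08509776  0.7787934   0.64251847] [0.04045351 0.00218042 0.03245778] 0.013414556677835162
```

View pics/s1.png

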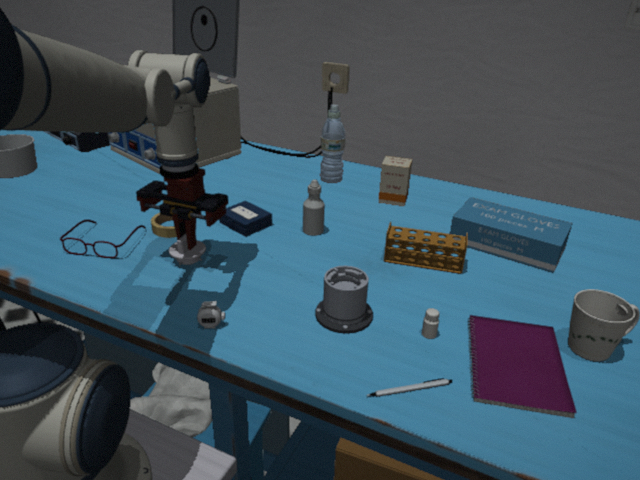

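View pics/w1.png

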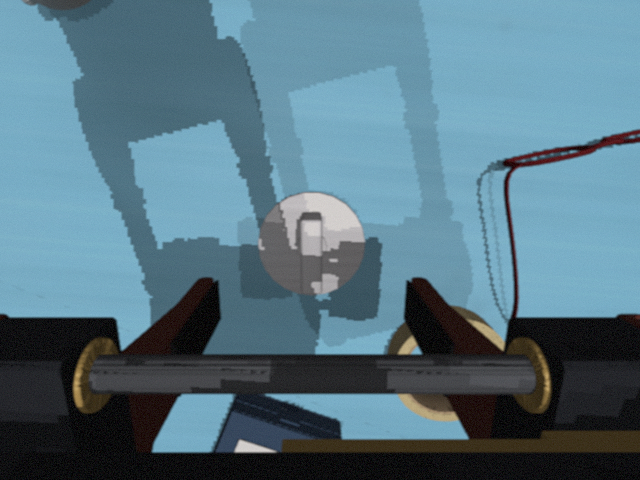

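The pinch is good: the gap is 13.4 mm and the wrist view shows the lid centred with the bar aligned to the jaws. Next I'll check the camera bias from the wrist and scene views, then lift and carry.

Run:
```python
from h import *
from bench import *
w=load("w1")
print("wrist lid",fit(w,.5233,.2085,.02,.075,.05,.03),bar(w,.5233,.2085,.054,.068))
def flange(n):
    im=load(n);P=cloud(im)
    ok=(im["depth"]>0)&(np.hypot(P[...,0]-.5215,P[...,1]-.205)<.05)&(abs(P[...,2]-.03)<.004)
    u=np.where(ok);return np.percentile(u[1],[1,99]),np.percentile(u[0],[50,99]),ok.sum()
print(flange("scene0"),flange("s1"),)
q=quat(40)
move_l((.5233,.2085,.2),.15)
s=state();print(s["time"],s["ee_pos"],s["ft_force"],s["moment"],s["finger_gap"])
move_to((.506,-.161,.2),q)
hold(.2)
s=state();print(s["time"],s["ee_pos"],s["ft_force"],s["moment"],s["finger_gap"],s["joint_pos"])
for n in("top","scene","wrist"):
    im=get_image(n);np.savez(f"pics/{n}2.npz",**im);cv2.imwrite(f"pics/{n}2.png",im["frame"])
```

```text
wrist lid (array([0.52277775, 0.20861422]), np.float64(0.037933645398781767)) (array([0.52130152, 0.2085143 ]), np.float64(5.008300380352438), array([0.01381741, 0.04998564]), np.float64(0.06102829682204179), ((522.6127319335938, 208.4979248046875), (49.66686248779297, 13.720602035522461), 5.0329179763793945))
(array([170., 205.]), array([251., 258.]), np.int64(392)) (array([170., 205.]), array([251., 258.]), np.int64(380))
5.5833 [0.52286676 0.20833459 0.19853186] [ 0.0580482  -0.40366649 -1.66659913] [ 0.03763501  0.08028598 -0.00936407] 0.013884056859103768
7.1667 [ 0.50635743 -0.16000633  0.19998355] [-1.13928641 -0.1299909  -1.96222087] [-0.01157493  0.04406652 -0.01378989] 0.013975446228383728 [-3.70230809e-01 -9.87590663e-02  1.47422360e+00  1.51405956e-04
  1.76614299e+00 -1.07034520e+00]
```

View pics/scene2.png

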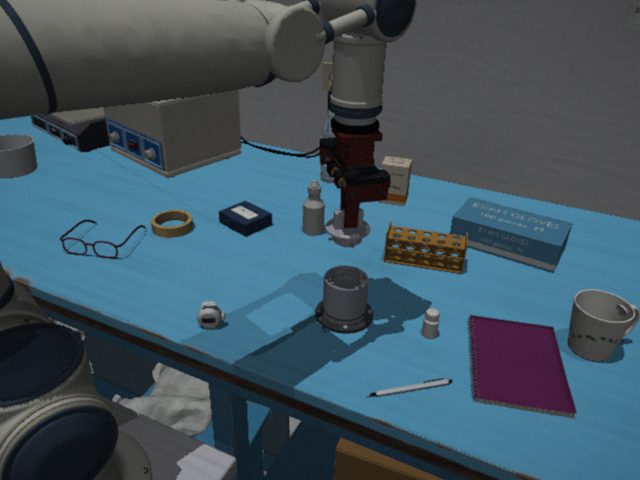

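View pics/wrist2.png

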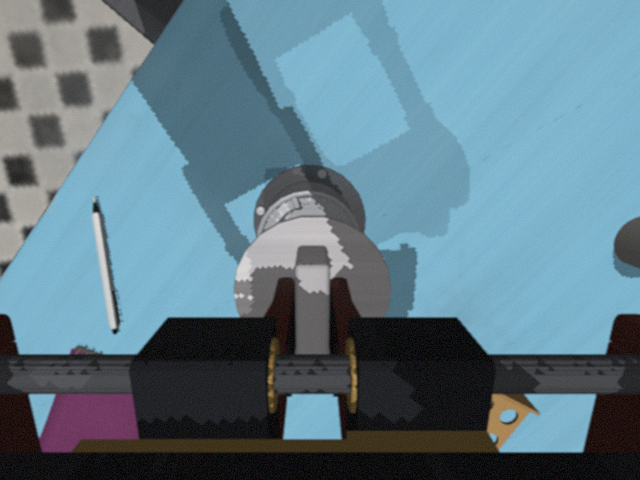

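View pics/top2.png

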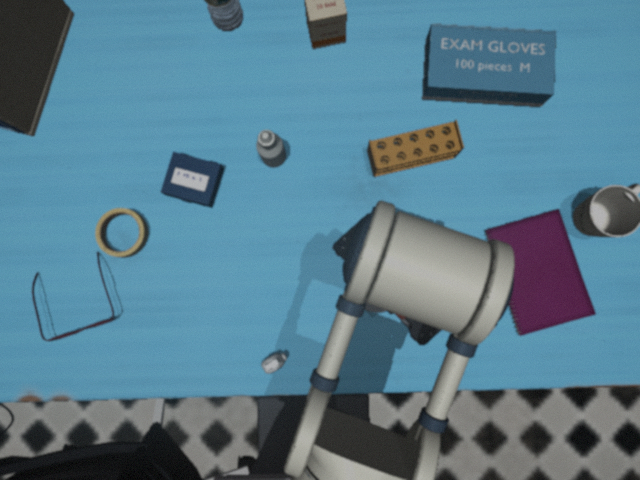

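The lid hangs upright and level above the canister: flange at about (348,230) in the scene view, and the canister visible behind the lid at (310,200) in the wrist view. I'll check the canister centre once more from the wrist view, using the arc of its foot edge.

Run:
```python
from h import *
w=load("wrist2")
hsv=cv2.cvtColor(w["frame"],cv2.COLOR_BGR2HSV)
m=(hsv[...,1]<90).astype(np.uint8);m[:, :240]=0;m[:,385:]=0;m[:150]=0;m[222:]=0
cs,_=cv2.findContours(m,cv2.RETR_EXTERNAL,cv2.CHAIN_APPROX_NONE)
c=max(cs,key=cv2.contourArea)[:,0];c=c[(c[:,1]<220)]
Q=np.array([onz(w,u,v,.008)[:2] for u,v in c]);print(len(Q))
for it in range(3):
    A=np.c_[2*Q,np.ones(len(Q))];s=np.linalg.lstsq(A,(Q**2).sum(1),rcond=None)[0];R=np.sqrt(s[2]+s[:2]@s[:2])
    e=np.hypot(*(Q-s[:2]).T)-R;print(s[:2],R,e.std());Q=Q[abs(e)<2*e.std()]
from scipy.optimize import least_squares
r=least_squares(lambda p:np.hypot(*(Q-p).T)-.054,[.506,-.161],loss="soft_l1",f_scale=.0005);print("fixed R",r.x,np.abs(r.fun).mean())
# rim: inner/visible rim points from depth
P=cloud(w);k=(w["depth"]>0)&(abs(P[...,2]-.085)<.003)&(np.hypot(P[...,0]-.506,P[...,1]+.161)<.046)
X=P[k];print(k.sum(),X.min(0),X.max(0))
# lid flange in hand
print(fit(w,.506,-.161,.17,.195,.06,.2-.0125))
```

```text
168
[ 0.50519313 -0.16217008] 0.05323115997121723 0.0005362821952848795
[ 0.50535543 -0.16239914] 0.05334502634682667 0.00038045464524279535
[ 0.50539918 -0.16244821] 0.05337902359797604 0.0003490584261801345
fixed R [ 0.50593379 -0.16305294] 0.0003336715712947585
831 [ 0.46582173 -0.18399451  0.08200531] [ 0.52765915 -0.12315624  0.08752966]
(array([ 0.50290777, -0.15560943]), np.float64(0.03011078188965924))
```

Canister centre estimates agree within about 1 mm: (0.5057, -0.1621). Now I'll lower the lid in force-guarded steps with the pins over the gaps.

Run:
```python
from h import *
from bench import *
q=quat(40);x,y=.5057,-.1621
move_l((x,y,.137),.12,q);hold(.15)
s=state();f0=s["ft_force"];print(s["time"],s["ee_pos"],f0)
z=.135
while z>.1065:
    move_l((x,y,z),.03)
    s=state();f=s["ft_force"]-f0
    print("%.2f zc%.4f"%(s["time"],z),s["ee_pos"].round(4),"lid %.4f"%(s["ee_pos"][2]-.0425),f.round(1),s["moment"].round(2))
    if np.linalg.norm(f)>6: break
    z-=.0025 if z>.122 else .0015
```

```text
8.1417 [ 0.5062735  -0.16232452  0.13839896] [-0.41699796  0.68869821 -1.59574653]
8.39 zc0.1350 [ 0.5058 -0.1621  0.1352] lid 0.0927 [ 0.6 -0.4 -0.9] [-0.03  0.    0.02]
8.64 zc0.1325 [ 0.5056 -0.1621  0.1322] lid 0.0897 [ 0.2 -0.6 -0.8] [-0.02 -0.    0.06]
8.89 zc0.1300 [ 0.5056 -0.1621  0.1297] lid 0.0872 [-0.1  0.2 -0.7] [-0.12  0.08  0.01]
9.14 zc0.1275 [ 0.5056 -0.1621  0.1272] lid 0.0847 [ 0.8 -1.5 -1.8] [-0.09  0.05 -0.02]
9.39 zc0.1250 [ 0.5056 -0.1621  0.1247] lid 0.0822 [ 0.2 -1.1 -0.6] [-0.02  0.06 -0.01]
9.64 zc0.1225 [ 0.5056 -0.1621  0.1223] lid 0.0798 [-0.  -0.9 -0.7] [-0.05  0.05  0.02]
9.89 zc0.1200 [ 0.5056 -0.1621  0.1197] lid 0.0772 [ 1.1 -0.5 -0.2] [-0.09 -0.01  0.03]
10.14 zc0.1185 [ 0.5056 -0.1621  0.1184] lid 0.0759 [ 0.5 -0.4 -0. ] [ 0.02  0.06 -0.02]
10.39 zc0.1170 [ 0.5056 -0.1621  0.1169] lid 0.0744 [ 0.5 -1.2 -1.7] [-0.06  0.03  0.02]
10.64 zc0.1155 [ 0.5056 -0.1621  0.1153] lid 0.0728 [ 0.7 -0.3 -0.6] [-0.07 -0.01 -0.04]
10.89 zc0.1140 [ 0.5056 -0.1621  0.1138] lid 0.0713 [ 0.7 -2.  -0. ] [-0.04  0.04 -0.04]
11.14 zc0.1125 [ 0.5056 -0.1621  0.1123] lid 0.0698 [ 0.1 -0.8 -1.4] [-0.03  0.01  0.01]
11.39 zc0.1110 [ 0.5056 -0.1621  0.1109] lid 0.0684 [ 0.4 -0.5 -1.6] [-0.01  0.01 -0.02]
11.64 zc0.1095 [ 0.5056 -0.1621  0.1094] lid 0.0669 [-0.1  0.8 -0.9] [-0.04  0.07  0.02]
11.89 zc0.1080 [ 0.5056 -0.1621  0.1078] lid 0.0653 [-0.1 -0.  -0.7] [-0.07  0.    0.  ]
```

The lid went straight into the gaps (origin below 66 mm, no contact). I'll touch the floor lightly, then turn clockwise with force control.

Run:
```python
from h import *
from bench import *
x,y=.5057,-.1621;phi=40;F0=-1.9
def rd():
    F=[];M=[]
    for _ in range(3):
        hold(.02);s=state();F.append(s["ft_force"]);M.append(s["moment"])
    return s,np.mean(F,0),np.mean(M,0)
z=.1075
while z>.1045:
    move_l((x,y,z),.03);s,F,M=rd()
    print("%.2f zc%.4f lid %.4f"%(s["time"],z,s["ee_pos"][2]-.0425),F.round(1),M.round(2))
    if F[2]-F0>2.5: break
    z-=.0006
for i in range(6):
    phi-=4
    move_l((x,y,z),.05,quat(phi));s,F,M=rd()
    print("%.2f phi%d zc%.4f lid %.4f"%(s["time"],phi,z,s["ee_pos"][2]-.0425),F.round(1),M.round(2),s["finger_gap"].round(4))
    if abs(M[2])>.5 or np.linalg.norm(F)>18: break
    fz=F[2]-F0
    z-=np.clip((4-fz)*.0001,-.0006,.0006)
```

```text
12.19 zc0.1075 lid 0.0650 [-0.6  0.2 -2.8] [-0.02  0.04  0.  ]
12.49 zc0.1069 lid 0.0644 [ 0.9  0.2 -2.2] [-0.05  0.05 -0.02]
12.79 zc0.1063 lid 0.0641 [-0.4  0.3  0.5] [0.04 0.14 0.01]
13.09 zc0.1057 lid 0.0640 [-2.4  0.5  5.1] [ 0.12  0.53 -0.03]Traceback (most recent call last):
  File "<stdin>", line 18, in <module>
AttributeError: 'float' object has no attribute 'round'
```

```bash
cat > turn.py <<'E'
from h import *
from bench import *
import sys
F0=-1.9;x,y=.5057,-.1621
def rd():
    F=[];M=[]
    for _ in range(3):
        hold(.02);s=state();F.append(s["ft_force"]);M.append(s["moment"])
    return s,np.mean(F,0),np.mean(M,0)
def turn(phi,z,n,step,mstop=.5,ft=4):
    for i in range(n):
        phi+=step
        move_l((x,y,z),.05,quat(phi));s,F,M=rd()
        print("%.2f phi%d zc%.4f lid %.4f"%(s["time"],phi,z,s["ee_pos"][2]-.0425),F.round(1),M.round(2),"%.4f j6 %.2f"%(s["finger_gap"],s["joint_pos"][5]))
        if abs(M[2])>mstop or np.linalg.norm(F)>18: print("STOP");break
        z-=np.clip((ft-(F[2]-F0))*.0001,-.0006,.0006)
    return phi,z
E
python3 - <<'E'
from turn import *
turn(36,.1060,6,-4)
E
```

```text
13.69 phi32 zc0.1060 lid 0.0640 [-0.6 -0.6  5.8] [-0.18  0.21  0.02] 0.0136 j6 -0.94
13.99 phi28 zc0.1064 lid 0.0641 [ 0.1 -1.8  4.8] [-0.25  0.15  0.03] 0.0140 j6 -0.87
14.29 phi24 zc0.1066 lid 0.0640 [-0.   0.4  3.4] [-0.07 -0.06  0.  ] 0.0138 j6 -0.80
14.59 phi20 zc0.1068 lid 0.0639 [0.4 0.7 1.3] [ 0.11 -0.16 -0.02] 0.0138 j6 -0.73
14.89 phi16 zc0.1067 lid 0.0636 [ 0.5  0.1 -1.1] [ 0.03 -0.08 -0.03] 0.0139 j6 -0.66
15.19 phi12 zc0.1064 lid 0.0634 [ 0.5  0.  -2.5] [-0.09  0.03 -0.01] 0.0137 j6 -0.59
```

```bash
sed -i 's/z-=np.clip(/z-=ff+np.clip(/; s/ft=4)/ft=3,ff=.0002)/' turn.py
python3 - <<'E'
from turn import *
turn(12,.1060,16,-4,mstop=.45)
E
```

```text
15.49 phi8 zc0.1060 lid 0.0633 [ 0.4 -0.4 -2.5] [-0.07  0.1   0.01] 0.0142 j6 -0.52
15.79 phi4 zc0.1054 lid 0.0629 [-0.1 -0.1 -2.3] [-0.07  0.05  0.02] 0.0138 j6 -0.45
16.09 phi0 zc0.1049 lid 0.0624 [-0.1 -0.8 -2.3] [-0.07  0.07 -0.  ] 0.0138 j6 -0.38
16.39 phi-4 zc0.1044 lid 0.0619 [-0.  -0.3 -2.4] [-0.1   0.07 -0.  ] 0.0137 j6 -0.31
16.69 phi-8 zc0.1038 lid 0.0615 [-0.  -0.4 -1.2] [-0.09  0.03  0.  ] 0.0142 j6 -0.24
16.99 phi-12 zc0.1034 lid 0.0611 [-0.  -0.1 -0.5] [-0.03 -0.   -0.02] 0.0136 j6 -0.17
17.29 phi-16 zc0.1030 lid 0.0607 [-0.2  0.1  0. ] [-0.05 -0.01  0.02] 0.0138 j6 -0.10
17.59 phi-20 zc0.1027 lid 0.0604 [-0.  -0.1  0.2] [-0.09  0.01  0.02] 0.0140 j6 -0.03
17.89 phi-24 zc0.1024 lid 0.0602 [-2.2 -4.7  2. ] [-0.89  0.67  0.12] 0.0140 j6 0.04
18.19 phi-28 zc0.1023 lid 0.0603 [-4.  -5.1  3.1] [-1.04  0.97  0.39] 0.0137 j6 0.11
18.49 phi-32 zc0.1023 lid 0.0602 [-4.3 -5.8  2.8] [-1.09  0.98  0.7 ] 0.0142 j6 0.18
STOP
```

The lid origin is at 60.2 mm (home is 60.3). A firm stop builds from phi of about -24 and reached 0.7 N m at -32. I'll ease most of that torque, release, retreat and look.

Run:
```python
from turn import *
move_l((x,y,.1026),.05,quat(-28));s,F,M=rd();print(s["ee_pos"],F.round(1),M.round(2))
gripper_open();s,F,M=rd();print(s["time"],s["finger_gap"],F.round(1),M.round(2))
move_l((x,y,.22),.12)
s,F,M=rd();print(s["time"],F.round(1))
w=get_image("wrist");np.savez("pics/w3.npz",**w);cv2.imwrite("pics/w3.png",w["frame"])
move_to((.40,.20,.30),quat(60))
for n in("top","scene"):
    im=get_image(n);np.savez(f"pics/{n}3.npz",**im);cv2.imwrite(f"pics/{n}3.png",im["frame"])
print(state()["time"])
for im in(load("top3"),w):
    print("flange",fit(im,.5057,-.1617,.08,.13,.05,.0903),"bar",bar(im,.5057,-.1617,.113,.13))
    P=cloud(im);d=np.hypot(P[...,0]-.5057,P[...,1]+.162);k=(d>.028)&(d<.036)&(P[...,2]>.07);print("flange z",np.median(P[k][:,2]))
```

```text
[ 0.50511951 -0.16317966  0.10273239] [-3.  -5.4  2.2] [-1.12  0.88  0.42]
20.0417 0.08804224999431784 [ 0.1 -0.2 -0.3] [-0.03  0.08 -0.  ]
21.2167 [-0.  -0.3 -0.3]
22.8
flange (array([ 0.50594195, -0.16080985]), np.float64(0.03867101746258621)) bar (array([ 0.50623004, -0.1610112 ]), np.float64(66.69277948607248), array([0.01410398, 0.05022586]), np.float64(0.11967746139378473), ((506.3061218261719, -161.2222900390625), (49.64628219604492, 13.975081443786621), 66.75579071044922))
flange z 0.0894483537595654
flange (array([ 0.50621371, -0.16124817]), np.float64(0.03874262434285399)) bar (array([ 0.50635883, -0.16091255]), np.float64(66.82423908734143), array([0.01385793, 0.0502323 ]), np.float64(0.12122206740058297), ((505.70782470703125, -162.30935668945312), (50.14228820800781, 13.967028617858887), 66.86597442626953))
flange z 0.3088835143148526
```

View pics/scene3.png

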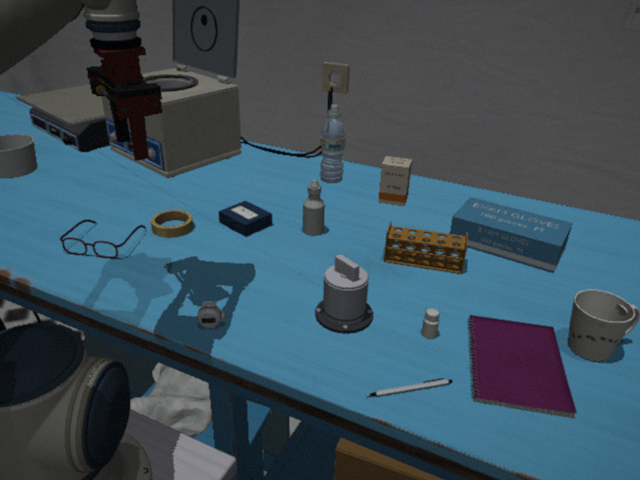

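View pics/top3.png

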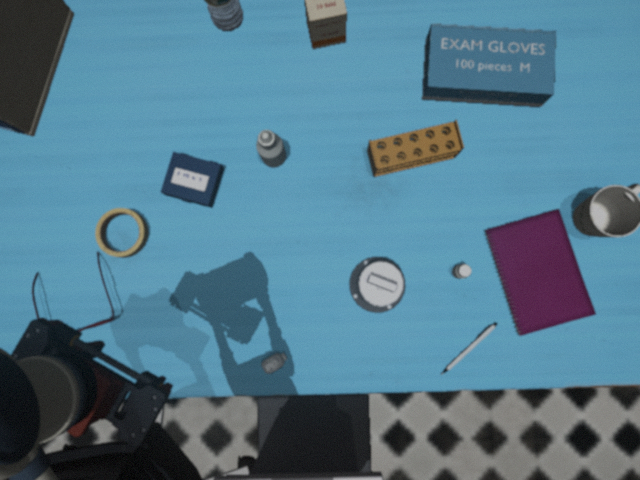

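In the scene and top views the lid is seated level on the canister, centred at (380,284) in the top view. The methanol bottle, jar and tally counter are at their original pixels (270,147), (462,270) and (274,361). The bar rests at 66.7°, which matches where the firm stop began. I'm handing in the job.

Run:
```python
from bench import *
print(job_done(),state()["time"])
```

```text
the job is handed in; nothing more can be done
the job is handed in; nothing more can be done
```

The lid is on the canister and screwed home, and the gripper has let go. I handed the job in at about 23 s of the 72 s allowed; it gave no verdict.

**What I did:** I pinched the lid by its bar and carried it upright to the mouth. The top depth image showed the thread gaps at about 40° (mod 90), so I lowered the lid with its pins over them. It went straight in without binding, so no anticlockwise turn was needed. I then turned it 72° clockwise, following it down lightly, until the torque reached 0.7 N m. After that I eased it to about 0.4 N m and opened the gripper.

**Last checks:**
- **Height:** the lid's origin read 60.2 mm while held, against 60.3 mm for home. Afterwards the top camera put the flange top at 89.4 mm (expected 90.3) and the bar top at 119.7 mm (expected 120.8), both within camera accuracy.
- **Stop:** the bar came to rest about 63° clockwise of where it entered. That is where the firm stop began, so the last 9° only wound up against it and sprang back on release.
- **Forces:** contact forces I sampled while lowering and turning stayed under about 10 N, though at 0.7 N m the pins would have carried roughly 21 N.
- **Bystanders:** the methanol bottle, jar and tally counter look unmoved in the before and after pictures. I compared them by eye, not by measurement.

**Disagreements:**
- **Scene camera:** it placed things about 4 mm off in y compared with the top camera, so I relied on the top and wrist views.
- **Wrist camera:** its last flange-height reading (309 mm) was not a valid measurement, because nearer parts of the gripper were in the mask. I disregarded it.

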